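# Hold the crown press at three clicks

### The job

A crown is being cemented in the little bench press. First lift the tall bottle out of the way of the press lever and stand it upright in the low empty tray beside the press; then turn the ratchet lever counterclockwise (towards where the bottle stood) by exactly three clicks from rest, never as far as a fourth, and hold it: the lever springs back if let go, so finish with the fingers still holding its handle, the lever settled in the notch of the third click. Do not knock the bottle over, and leave all the other things on the bench where they are.

Things in the scene. Friction and masses are not known exactly. Their poses are not given: they have to be found in the camera images.
- press: small grey bench press, 100 mm wide: base plate, column at its back (+x) and overhanging head whose top is at 84 mm. Fixed to the bench. Origin on the bench below the upright spindle axis; x to the back of the press, z up. A ratchet lever lies over the head.
- spindle (a point): point on the lever's upright turning axis, 100 mm above the bench; the hub on it reaches up to 119 mm. A spring turns the lever back to rest from anywhere when let go; the push needed at the handle, across the arm, is 7 to 11 N in the notches, climbs to about 13 to 17 N before each tooth and drops suddenly by 3 to 6 N as the lever goes over it (the click)
- grip (a point): centre of the lever's upright round black handle: diameter 16 mm, 120 mm from the turning axis; the handle stands on the lever's flat arm (13 mm wide, top at 104 mm) and ends at 155 mm; this point is 130 mm above the bench
- lever (a joint): lever angle, rad: 0 at rest, where the arm points 198 degrees counterclockwise from the press's x axis, to the front; grows counterclockwise seen from above, towards the tall bottle; stop at 1.25. A click every 15 degrees: felt near 0.1, 0.36, 0.62 (third) and 0.88 (fourth); the middle of the notch behind it is at 0.262, 0.524, 0.785 (third) and 1.047
- tray_in (a point): centre of the inner floor of the low empty tray, fixed to the bench: outside 160 (x) x 140 (y) mm, 28 mm tall, walls and floor 4 mm thick; this point is 4 to 5 mm above the bench; axes along the sides, z up
- bottle_mid (a point): centre, half-way up, of the tall glass bottle that stands in the lever's way: 150 mm tall, body 42 mm across up to 93 mm, tapering to a neck 17 mm across between 112 and 134 mm, above it the cap, 21 mm across; 0.14 to 0.28 kg; loose, z along its axis
- bottle: the same bottle, origin at the centre of its underside
- dappen: small clear glass cup, 36 mm across, 30 mm tall; loose, a bystander to be left alone, origin at the centre of its underside
- burblock: black block 50 x 85 x 18 mm with two rows of small burs on top, 36 mm tall in all; loose, a bystander to be left alone, origin at the centre of its underside
- bowl: steel bowl, 90 mm across, 35 mm tall; loose, a bystander to be left alone, origin at the centre of its underside
- jar: white jar, 54 mm across, 60 mm tall; loose, a bystander to be left alone, origin at the centre of its underside
- mirror: steel mouth mirror lying flat, 155 mm long, 7 mm thick; loose, a bystander to be left alone, origin at the centre of its underside

How it is judged (in metres and radians):
On the way, in this order (a step that is already met when the one before it is completed fails the run):
1. the bottle stands released in the tray, the lever still at rest (x of bottle_mid in the frame of tray_in between -0.06 and 0.06 m and y of bottle_mid in the frame of tray_in between -0.05 and 0.05 m and height (world z) of bottle_mid below 0.088 m and angle between bottle_mid's own z axis and vertical below 0.15 rad and linear speed of bottle below 0.03 m/s and contact force between bottle and the fingers below 0.1 N and value of joint lever below 0.1 rad), for 0.2 s.
2. the fingers have turned the lever past its first click (value of joint lever above 0.17 rad and contact force between lever and the fingers above 1 N), for 0.05 s.
At the end, for the whole second after the job is handed in: The lever is held by the fingers (more than 1 N between them) in the notch of the third click, joint between 0.61 and 0.88 rad, nothing else propping it; the bottle stands upright (within 0.15 rad), at rest and released on the floor of the tray (x of bottle_mid in the frame of tray_in between -0.06 and 0.06 m and y of bottle_mid in the frame of tray_in between -0.05 and 0.05 m and height (world z) of bottle_mid below 0.088 m and angle between bottle_mid's own z axis and vertical below 0.15 rad and linear speed of bottle below 0.03 m/s and contact force between bottle and the fingers below 0.1 N and value of joint lever between 0.61 and 0.88 rad and contact force between lever and the fingers above 1 N and contact force between lever and bottle below 0.1 N); the arm keeps its last pose, push and grip.
It fails at once if the lever goes over the fourth click (value of joint lever above 0.93 rad).
It fails at once if the bottle is tipped over (angle between bottle_mid's own z axis and vertical above 0.6 rad).
It fails at once if a bystander is moved by more than 30 mm (distance of any of dappen, burblock, bowl, jar, mirror from where it was at the start of the episode above 0.03 m).
It also fails if it takes over 72 s, if anything falls off the work surface, if the arm or the gripper's body presses on something with over 40 N, if the wrist force passes 120 N, or if a joint passes its speed limit or range.

### The arm

A 6-joint arm with a two-finger parallel gripper is mounted at the origin on the work surface. World frame = base frame: x ahead of the robot, y to its left, z up, the work surface at z = 0. Lengths are in mm, angles in rad, forces in N, time in s.
With the tool pointing down it reaches from about 350 to 775 mm from the base axis. Payload 7.3 kg.
Tool frame: the origin (TCP) lies midway between the tips of the shut fingers; the grasp point (between the pads) lies 19 mm behind it; z points along the fingers, y is the line along which they close (so a half turn about z gives the same grasp; the last joint's range is limited). The gripper opens to 92 mm and grips with 3 to 60 N. Pads are 19 mm wide; open, the fingers measure 130 mm over their backs; the gripper's body (75 mm by 190 mm) begins 47 mm behind the grasp point.
Start: joints at [1.102, 0.342, 1.524, -0, 1.275, -0.146], TCP at [166.528, 497.909, 226.741] pointing down, gripper open.
Joint ranges: [-2.53, 2.53], [-0.77, 2.02], [0.04, 2.7], [-1, 4.14], [0.28, 2.66], [-3.11, 3.11]. Speed limits (rad/s): [2.57, 2.57, 3.14, 3.14, 3.14, 3.14].

### API

Orientations are given as [roll, pitch, yaw] about the fixed x, y, z axes, in that order (R = Rz(yaw) Ry(pitch) Rx(roll)).
In Python, from plant import bot gives the robot as it stands.
- The arm moves only by the tool jog_arm, never from a script. Its arguments are lists of equal length, an entry for each row: "dp": the shift along the tool's x, y, z in m, a list of three; "twist": the turn about the tool's z in degrees. A call has 1 to 10 rows; each row shifts and turns the commanded pose from where the row before left it, along the tool's axes as they then stand; what a row does not reach is not made up. A row lasts 1/8 s, in which the tool goes at most 62.5 mm and 10.7 degrees, less where a joint would pass 70% of its speed; a pose out of reach is approached as far as the arm can. A call is refused whole if a number of a shift passes 0.0625 or a number of a turn 10.7, either way. A call with a gripper value outside its range is refused whole. "jaw" is the finger opening in m, from 0 to 0.0918, set as the call begins (left out, the last holds). The fingers move at their own pace and stop on an object; the grip force is fixed at half the most. Time passes only in rows, so rows that do not move let the fingers close. It gives the time, the measured TCP pose, the force, the opening and the grip force at its end, in the units of the state.
- bot.get_obs(): the state, without advancing time (a new reading comes with each control period).
- bot.capture(name): name is "scene" or "side" or "wrist"; returns the picture (400x640x3 uint8, blue, green, red); there is no depth.
- bot.camera_params(name): a dict with "fx", "fy", "cx", "cy" (pixels), "R" (3x3) and "t" (3): a world point X has camera coordinates R X + t. Camera axes: x right, y down, z forward; pixel columns grow to the right and rows downward; lengths in mm; the calibration is good to about 2 mm. A picture is of the moment at which its call begins: read the wrist's pose just before it. camera_params takes no time and is no camera call; for the wrist camera it gives the pose at the moment of the call.
- bot.close_job(): hands the job in; it is judged then, once.
Trained networks look in the newest picture that a camera, given by its name, has taken for a name from the list of things; names that differ only in an ending like _2 or _b are one class to them, and where a whole thing is asked for, a point or a joint stands for the part that bears it (a point fixed in the world has none). Each returns a list of dicts, best first, with "confidence" (0 to 1); they miss things now and then, are a little off and sometimes report something else, mostly with a low value. They report only what shows in the picture. A call takes as long as a camera call.
- bot.find_in(camera, label): "bbox" ([centre column, centre row, width, height] in pixels, round what is visible of it).
- bot.masks_of(camera, label): "pixels" (400x640 bool, what is visible of it) and "bbox" ([centre column, centre row, width, height] in pixels, round what is visible of it).
The state is a dict: "time": time; "joint_positions": joint angles; "dq": joint speeds; "tau": joint torques, N m; "tool_pos": TCP position; "tcp_rot": TCP orientation; "contact_force": force on the tool from outside, world axes, zero at the start; "moment": the same for the moment, N m; "grip_width": finger opening in mm; "finger_force": force on a finger pad.
Only numpy, scipy, OpenCV 4.12 (cv2) and the standard library are available. Lean on these libraries where they do the work, as an engineer would, in place of code of your own. Each camera call takes 0.05 s, during which the arm holds its last target. There are 200 camera calls.

## Working session

There is one attempt and no reset: what is moved stays moved. The work goes in short steps, Python scripts to look and compute and a tool call to move; the robot and the scene stay as the last step left them, time stands still between calls to the robot, and variables do not carry over. Pictures are saved under pics/ and viewed, at most 10 in all, crops included, and the job is handed in when it is done.

Besides the shell and the picture viewer there is one more tool, called after "Emit:" as name(argument=value, ...), one argument or row to a line, values as JSON. jog_arm: Moves the arm, as the interface text tells. Its arguments: {"type":"object","properties":{"dp":{"type":"array"},"twist":{"type":"array"},"jaw":{"type":"number"}},"required":["dp","twist"]}

```bash
mkdir -p pics
cat > h.py <<'E'
import numpy as np, cv2
from plant import bot
def ray(cam,u,v):
    p=bot.camera_params(cam);R=np.array(p["R"]);t=np.array(p["t"])
    d=R.T@np.array([(u-p["cx"])/p["fx"],(v-p["cy"])/p["fy"],1.]);return -R.T@t,d
def atz(cam,u,v,z):
    c,d=ray(cam,u,v);return c+d*(z-c[2])/d[2]
def proj(cam,X):
    p=bot.camera_params(cam);c=np.array(p["R"])@np.array(X,float)+np.array(p["t"])
    return p["fx"]*c[0]/c[2]+p["cx"],p["fy"]*c[1]/c[2]+p["cy"]
E
python3 - <<'E'
from h import *
np.set_printoptions(precision=1,suppress=True)
ims=[]
for c in("scene","side","wrist"):
    im=bot.capture(c);cv2.imwrite(f"pics/{c}0.png",im)
    print(c,ray(c,320,200))
for c in("scene","side"):
    for l in("bottle","press","lever","grip","spindle","tray_in","dappen","burblock","bowl","jar","mirror"):
        r=bot.find_in(c,l)[:2];print(c,l,[(np.round(x["bbox"]),round(x["confidence"],2)) for x in r])
o=bot.get_obs();print(o)
E
```

```text
scene (array([ 885.2, -534.3,  931.9]), array([-0.3,  0.5, -0.8]))
side (array([475.8, 820.8, 785.7]), array([ 0.1, -0.8, -0.6]))
wrist (array([ 98.6, 520.9, 383.6]), array([ 0.2, -0.1, -1. ]))
scene bottle [(array([263., 254.,  23.,  42.]), 0.94)]
scene press []
scene lever [(array([294., 222.,  81.,  50.]), 0.82)]
scene grip [(array([295., 223.,  79.,  48.]), 0.61)]
scene spindle [(array([308., 244., 103.,  89.]), 0.94)]
scene tray_in [(array([375., 118.,  80.,  62.]), 0.78)]
scene dappen [(array([322., 209.,  18.,  10.]), 0.68)]
scene burblock [(array([307., 306.,  40.,  46.]), 0.76)]
scene bowl [(array([454., 161.,  37.,  31.]), 0.96)]
scene jar [(array([287., 147.,  23.,  33.]), 0.95), (array([376., 117.,  78.,  60.]), 0.73)]
scene mirror [(array([190., 313.,  47.,  52.]), 0.78)]
side bottle [(array([330., 164.,  16.,  48.]), 0.57)]
side press [(array([309., 185.,  71.,  58.]), 0.83)]
side lever [(array([317., 169.,  63.,  35.]), 0.75)]
side grip [(array([319., 172.,  58.,  33.]), 0.62)]
side spindle [(array([313., 184.,  68.,  61.]), 0.81)]
side tray_in []
side dappen [(array([318., 217.,  15.,  15.]), 0.46)]
side burblock [(array([351., 155.,  42.,  11.]), 0.68), (array([289., 168.,  10.,   9.]), 0.66)]
side bowl [(array([223., 300.,  43.,  34.]), 0.74), (array([291., 168.,  10.,  12.]), 0.2)]
side jar [(array([378., 244.,  24.,  30.]), 0.92), (array([312., 183.,  72.,  57.]), 0.3)]
side mirror [(array([363., 156.,  18.,   3.]), 0.45), (array([222., 299.,  43.,  31.]), 0.2)]
{'time': 1.25, 'joint_positions': array([ 1.1,  0.3,  1.5, -0. ,  1.3, -0.1]), 'dq': array([ 0., -0.,  0.,  0.,  0.,  0.]), 'tau': array([  0. , -43.1, -24.4,   0.1,   0. ,  -0. ]), 'tool_pos': array([166.6, 497.9, 226.7]), 'tcp_rot': array([3.1, 0. , 2.8]), 'contact_force': array([ 0.1, -0.3,  0.3]), 'moment': array([ 0.1, -0. ,  0. ]), 'finger_force': 0.0, 'grip_width': 91.41196600624467}
```

Run:
```python
import cv2
a=cv2.imread("pics/scene0.png")[70:350,160:500];b=cv2.imread("pics/side0.png")[130:330,190:430]
cv2.imwrite("pics/a.png",cv2.resize(a,None,fx=2.1,fy=2.1,interpolation=2));cv2.imwrite("pics/b.png",cv2.resize(b,None,fx=3,fy=3,interpolation=2))
```

```text
(no output)
```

View pics/a.png

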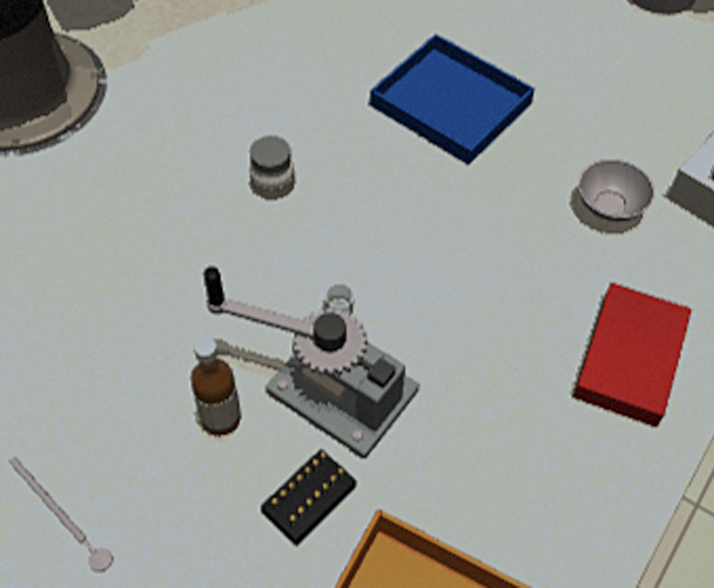

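View pics/b.png

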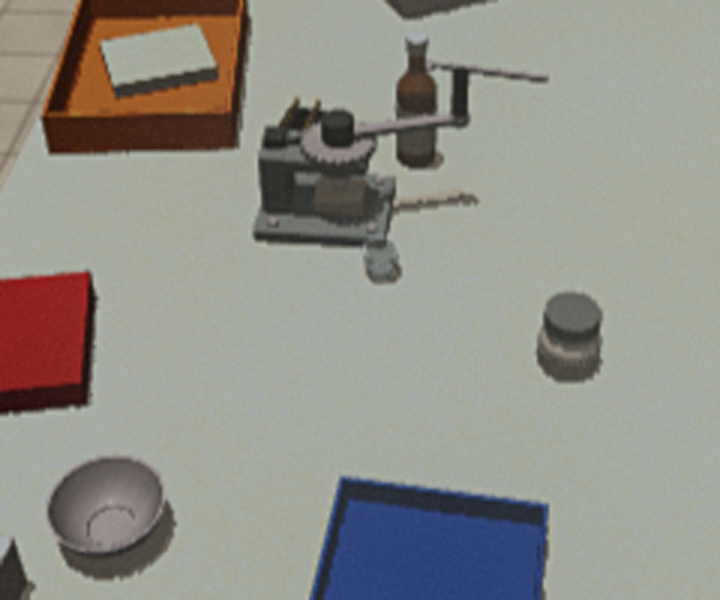

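The scene view shows the bottle (cap at ~258,235 px), the lever handle (~261,198 top), the hub (~317,225), and the blue tray as the low empty one. The side view agrees, and the orange tray there is occupied.

```bash
cat >> h.py <<'E'
def tri(obs):
    A=np.zeros((3,3));b=np.zeros(3)
    for cam,u,v in obs:
        c,d=ray(cam,u,v);d=d/np.linalg.norm(d);P=np.eye(3)-np.outer(d,d);A+=P;b+=P@c
    return np.linalg.solve(A,b)
E
python3 - <<'E'
from h import *
np.set_printoptions(precision=1,suppress=True)
S=lambda x,y:("scene",160+x/2.1,70+y/2.1)
D=lambda x,y:("side",190+x/3,130+y/3)
for n,s,d,z in(("cap",S(205,345),D(416,40),150),("handtop",S(211,269),D(460,70),155),("handbase",S(215,304),D(459,121),104),("hubtop",S(330,322),D(338,115),119)):
    print(n,tri([s,d]),atz(*s,z),atz(*d,z))
print("bot base",atz(*S(219,428),0),atz(*D(416,160),0))
c=[atz(*S(*p),28) for p in((437,37),(533,90),(468,152),(371,96))]
c=np.array(c);print(c,c.mean(0),[np.linalg.norm(c[i]-c[i-1]) for i in range(4)])
hc=[atz(*D(*p),28) for p in((343,479),(548,504))];print(np.array(hc))
im=cv2.imread("pics/side0.png");m=cv2.inRange(im,(90,0,0),(255,90,70));ys,xs=np.nonzero(m);print(xs.min(),xs.max(),ys.min(),ys.max())
for l in("bottle","lever"):
  for cam in("scene","side"):
    bot.capture(cam)
    r=bot.masks_of(cam,l)
    if r: 
        ys,xs=np.nonzero(r[0]["pixels"]);t=ys.min();print(l,cam,t,xs[ys<=t+2].mean(),xs.min(),xs.max(),ys.max())
for l,z in(("jar",30),("dappen",15),("bowl",17)):
    r=bot.find_in("scene",l)
    if r: b=r[0]["bbox"];print(l,atz("scene",b[0],b[1],z))
E
```

```text
cap [ 521.  -223.   147.6] [ 522.9 -223.8  150. ] [ 520.1 -219.7  150. ]
handtop [ 476.5 -157.3  156.2] [ 476.9 -156.7  155. ] [ 475.7 -159.8  155. ]
handbase [ 475.5 -159.5   96.1] [ 480. -163.  104.] [ 475.  -148.7  104. ]
hubtop [ 591.2 -125.1  122.3] [ 592.2 -123.1  119. ] [ 589.9 -130.9  119. ]
bot base [ 527.9 -233.7    0. ] [ 519.1 -222.     0. ]
[[422.8 371.2  28. ]
 [575.2 355.4  28. ]
 [559.6 217.4  28. ]
 [410.1 230.1  28. ]] [491.9 293.5  28. ] [np.float64(141.66799853988144), np.float64(153.2009324704326), np.float64(138.88016255653713), np.float64(149.9995913245879)]
[[554.3 224.9  28. ]
 [398.3 238.7  28. ]]
95 372 289 376
bottle scene 230 257.39130434782606 251 274 276
bottle side 142 328.14285714285717 322 335 185
lever scene 197 260.4 257 334 246
lever side 153 343.0 290 345 186
jar [370.9  64.4  30. ]
dappen [538.2 -32.   15. ]
bowl [733.6 274.3  17. ]
```

Emit:
jog_arm(
  dp=[
    [0,0,-0.02],
    [0,0,-0.02],
    [0,0,0],
    [0,0,0],
    [0,0,0],
    [0,0,0],
    [0,0,0],
  ],
  twist=[10,10,10,10,10,10,9.5],
  jaw=0.06,
)

```text
time: 2.68
tool_pos: [166.5, 497.9, 266.7]
tcp_rot: [3.142, -0.0, 1.6]
contact_force: [-0.1, 0.4, 0.6]
grip_width: 59.8
finger_force: 0.0
```

Emit:
jog_arm(
  dp=[
    [0,0,0],
    [-0.03,0.05,0],
    [-0.03,0.05,0],
    [-0.03,0.05,0],
    [-0.03,0.05,0],
    [-0.03,0.05,0],
    [-0.03,0.05,0],
    [-0.05,0.005,0],
    [-0.05,0.005,0],
    [-0.05,0.005,0],
  ],
  twist=[1.7,0,0,0,0,0,0,0,0,0],
)

```text
time: 3.92
tool_pos: [483.4, 168.0, 266.6]
tcp_rot: [3.142, -0.0, 1.579]
contact_force: [0.4, 0.4, 0.2]
grip_width: 60.0
finger_force: 0.0
```

Emit:
jog_arm(
  dp=[
    [-0.05,0.004,0],
    [-0.05,0.004,0],
    [-0.05,0.004,0],
    [-0.05,0.004,0],
    [-0.05,0.004,0],
    [-0.05,0.004,0],
    [-0.05,0.004,0],
    [0,0,0],
  ],
  twist=[0,0,0,0,0,0,0,0],
)

```text
time: 4.92
tool_pos: [513.0, -183.4, 266.1]
tcp_rot: [-3.141, 0.0, 1.574]
contact_force: [0.2, 1.2, 0.7]
grip_width: 60.2
finger_force: 0.0
```

Run:
```python
from h import *
np.set_printoptions(precision=1,suppress=True)
im=bot.capture("wrist");cv2.imwrite("pics/w1.png",im)
print(ray("wrist",320,200),bot.get_obs()["tool_pos"])
for n,X in(("cap",[521,-223,150]),("hand",[477,-158,155]),("hub",[591,-126,119])):print(n,proj("wrist",X))
```

```text
(array([ 512.9, -109.4,  423.7]), array([ 0. , -0.3, -1. ])) [ 512.9 -181.5  266.2]
cap (np.float64(327.2867759689975), np.float64(241.94984838436844))
hand (np.float64(276.1221985794376), np.float64(172.21070551979653))
hub (np.float64(403.48406801110355), np.float64(131.61924249116532))
```

View pics/w1.png

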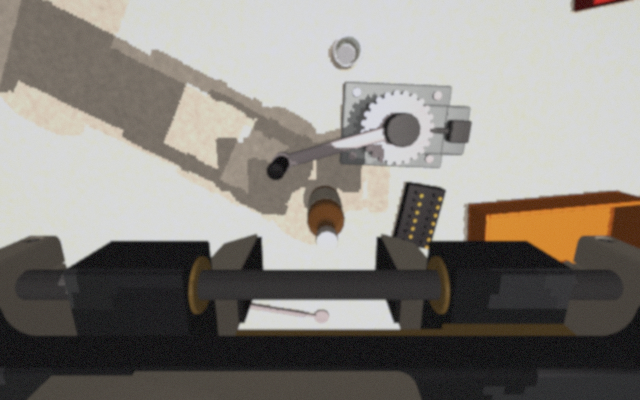

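Wrist view: cap at about (327,238), handle top about (277,169), hub top about (403,129), all within a few pixels of the triangulated points.

Run:
```python
from h import *
np.set_printoptions(precision=1,suppress=True)
for n,u,v,z in(("cap",327,238.5,150),("hand",276.5,169.5,155),("hub",403,129,119)):print(n,atz("wrist",u,v,z))
r=bot.masks_of("wrist","bottle")
if r:
  ys,xs=np.nonzero(r[0]["pixels"]);print(ys.max(),ys.min(),xs.min(),xs.max());t=ys.max();print(xs[ys>t-6].mean())
```

```text
cap [ 520.7 -219.6  150. ]
hand [ 477.4 -155.7  155. ]
hub [ 590.4 -123.6  119. ]
251 186 307 343
326.3333333333333
```

Emit:
jog_arm(
  dp=[
    [-0.039,0.008,0],
    [0,0,0.03],
    [0,0,0.03],
    [0,0,0.03],
    [0,0,0],
  ],
  twist=[0,0,0,0,0],
)

```text
time: 5.65
tool_pos: [520.3, -217.1, 175.0]
tcp_rot: [-3.137, -0.003, 1.579]
contact_force: [-0.7, 0.3, 0.2]
grip_width: 60.2
finger_force: 0.0
```

Emit:
jog_arm(
  dp=[
    [-0.003,0,0.02],
    [0,0,0.02],
    [0,0,0.015],
    [0,0,0],
    [0,0,0],
  ],
  twist=[0,0,0,0,0],
)

```text
time: 6.28
tool_pos: [522.0, -222.3, 122.7]
tcp_rot: [3.14, 0.001, 1.577]
contact_force: [-0.2, 0.5, -0.2]
grip_width: 60.2
finger_force: 0.0
```

Emit:
jog_arm(
  dp=[
    [0,0,0],
    [0,0,0],
    [0,0,0],
    [0,0,0],
    [0,0,0],
    [0,0,0],
    [0,0,0],
    [0,0,0],
  ],
  twist=[0,0,0,0,0,0,0,0],
  jaw=0.0,
)

```text
time: 7.28
tool_pos: [521.3, -222.2, 121.7]
tcp_rot: [-3.142, -0.0, 1.576]
contact_force: [-0.9, 0.1, 0.5]
grip_width: 19.8
finger_force: 30.0
```

Emit:
jog_arm(
  dp=[
    [0,0,-0.005],
    [0,0,-0.015],
    [0,0,-0.025],
    [0,0,-0.03],
    [0,0,-0.03],
    [0,0,-0.03],
    [0,0,-0.025],
    [0,0,-0.015],
    [0,0,-0.01],
    [0,0,0],
  ],
  twist=[0,0,0,0,0,0,0,0,0,0],
)

```text
time: 8.52
tool_pos: [521.5, -222.2, 307.0]
tcp_rot: [3.141, 0.0, 1.576]
contact_force: [-0.2, -0.2, -3.2]
grip_width: 20.1
finger_force: 30.0
```

Emit:
jog_arm(
  dp=[
    [0.005,0,0],
    [0.015,0,0],
    [0.025,0,0],
    [0.03,-0.002,0],
    [0.03,-0.002,0],
    [0.03,-0.002,0],
    [0.03,-0.002,0],
    [0.03,-0.002,0],
    [0.03,-0.002,0],
    [0.03,-0.002,0],
  ],
  twist=[0,0,0,0,0,0,0,0,0,0],
)

```text
time: 9.78
tool_pos: [505.2, 34.6, 306.4]
tcp_rot: [-3.141, -0.0, 1.577]
contact_force: [0.4, 0.3, -2.1]
grip_width: 20.0
finger_force: 30.0
```

Emit:
jog_arm(
  dp=[
    [0.03,-0.002,0],
    [0.03,-0.002,0],
    [0.03,-0.002,0],
    [0.03,-0.002,0],
    [0.03,-0.002,0],
    [0.03,-0.002,0],
    [0.03,-0.002,0],
    [0.025,-0.002,0],
    [0.015,0,0],
    [0.005,0,0],
  ],
  twist=[0,0,0,0,0,0,0,0,0,0],
)

```text
time: 11.02
tool_pos: [488.2, 288.4, 306.4]
tcp_rot: [-3.141, 0.0, 1.577]
contact_force: [0.4, -0.9, -1.5]
grip_width: 20.0
finger_force: 30.0
```

Run:
```python
from h import *
np.set_printoptions(precision=1,suppress=True)
o=bot.get_obs();print(o["tool_pos"],o["tcp_rot"],o["contact_force"])
im=bot.capture("wrist");cv2.imwrite("pics/w2.png",im)
bot.capture("side");bot.capture("scene")
r=bot.find_in("side","bottle");print([(x["bbox"],x["confidence"]) for x in r])
r=bot.masks_of("scene","bottle")
if r:
  ys,xs=np.nonzero(r[0]["pixels"])
  for f in(0,.25,.5,.75,1):
    y=int(ys.min()+f*(ys.max()-ys.min()));print(y,xs[ys==y].mean())
```

```text
[488.2 288.4 306.4] [-3.1  0.   1.6] [ 0.4 -0.9 -1.5]
[([334.0, 237.9, 24.4, 69.1], 0.75), ([316.2, 214.9, 13.0, 16.6], 0.63)]
10 385.0
25 384.0
41 382.0
57 380.5
73 379.5
```

View pics/w2.png

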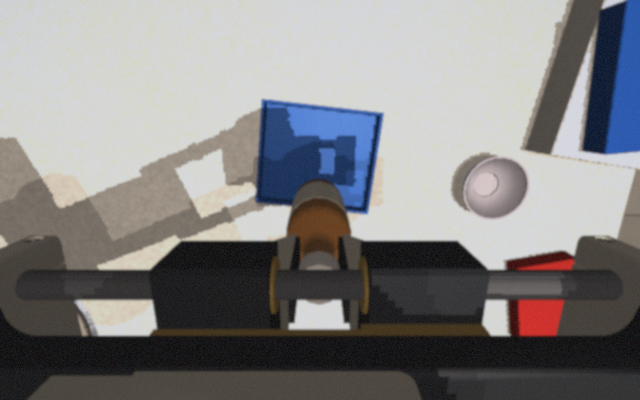

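The bottle is held upright. The tray corners are at (264,100), (382,114), (366,212) and (258,203).

Run:
```python
from h import *
np.set_printoptions(precision=1,suppress=True)
c=np.array([atz("wrist",*p,28) for p in((264,100),(382,114),(366,212),(258,203))]);print(c,c.mean(0))
tp=bot.get_obs()["tool_pos"];
for cam in("scene",):
  for z in(335,185):print(proj(cam,[tp[0],tp[1],z]))
```

```text
[[417.9 374.   28. ]
 [571.1 357.3  28. ]
 [556.1 223.4  28. ]
 [403.8 236.   28. ]] [487.2 297.7  28. ]
(np.float64(385.64541935400064), np.float64(12.14258846538226))
(np.float64(378.733894653107), np.float64(68.11184256997086))
```

Emit:
jog_arm(
  dp=[
    [0.006,0,0.01],
    [0,0,0.025],
    [0,0,0.03],
    [0,0,0.03],
    [0,0,0.03],
    [0,0,0.025],
    [0,0,0.015],
    [0,0,0.01],
    [0,0,0],
  ],
  twist=[0,0,0,0,0,0,0,0,0],
)

```text
time: 12.4
tool_pos: [488.5, 293.6, 131.4]
tcp_rot: [-3.141, 0.0, 1.576]
contact_force: [0.2, 0.6, -2.2]
grip_width: 19.9
finger_force: 30.0
```

Emit:
jog_arm(
  dp=[
    [0,0,0.002],
    [0,0,0.001],
    [0,0,0],
  ],
  twist=[0,0,0],
)

```text
time: 12.78
tool_pos: [488.7, 293.7, 129.1]
tcp_rot: [3.141, -0.0, 1.576]
contact_force: [-1.1, -0.4, -1.9]
grip_width: 19.8
finger_force: 30.0
```

Emit:
jog_arm(
  dp=[
    [0,0,0.001],
    [0,0,0.001],
    [0,0,0],
  ],
  twist=[0,0,0],
)

```text
time: 13.15
tool_pos: [488.5, 293.6, 126.6]
tcp_rot: [-3.141, 0.0, 1.576]
contact_force: [-0.6, -0.3, -1.0]
grip_width: 20.2
finger_force: 30.0
```

Emit:
jog_arm(
  dp=[
    [0,0,0.001],
    [0,0,0],
  ],
  twist=[0,0],
)

```text
time: 13.4
tool_pos: [488.7, 293.6, 125.8]
tcp_rot: [3.141, -0.0, 1.576]
contact_force: [-0.6, 0.4, -1.4]
grip_width: 20.0
finger_force: 30.0
```

Emit:
jog_arm(
  dp=[
    [0,0,0.001],
    [0,0,0],
  ],
  twist=[0,0],
)

```text
time: 13.65
tool_pos: [489.1, 293.8, 125.7]
tcp_rot: [3.14, -0.001, 1.576]
contact_force: [-0.3, -0.3, 6.6]
grip_width: 19.9
finger_force: 30.0
```

Emit:
jog_arm(
  dp=[
    [0,0,0],
    [0,0,0],
    [0,0,0],
    [0,0,0],
    [0,0,0],
    [0,0,0],
  ],
  twist=[0,0,0,0,0,0],
  jaw=0.06,
)

```text
time: 14.4
tool_pos: [488.6, 293.6, 124.7]
tcp_rot: [3.142, -0.0, 1.576]
contact_force: [0.1, 0.6, 0.3]
grip_width: 60.0
finger_force: 0.0
```

Emit:
jog_arm(
  dp=[
    [0,0,-0.02],
    [0,0,-0.03],
    [0,0,-0.04],
    [0,0,-0.03],
    [0,0,0],
    [0,0,0],
    [0,0,0],
    [0,0,0],
    [0,0,0],
    [0,0,0],
  ],
  twist=[0,0,0,0,10,10,10,10,10,10],
)

```text
time: 15.65
tool_pos: [488.6, 293.6, 244.7]
tcp_rot: [-3.141, -0.0, 0.523]
contact_force: [-0.5, -0.5, 0.4]
grip_width: 60.1
finger_force: 0.0
```

Run:
```python
from h import *
np.set_printoptions(precision=3,suppress=True)
o=bot.get_obs();print(o["time"],o["tool_pos"],o["tcp_rot"])
bot.capture("scene");bot.capture("side")
for cam in("scene","side"):
  r=bot.masks_of(cam,"bottle")
  if r:
    ys,xs=np.nonzero(r[0]["pixels"]);print(cam,r[0]["confidence"],xs.min(),xs.max(),ys.min(),ys.max(),xs[ys<ys.min()+4].mean(),xs[ys>ys.max()-4].mean())
  print(proj(cam,[489,294,155]),proj(cam,[489,294,5]))
```

```text
15.65 [488.581 293.595 244.731] [-3.141 -0.     0.523]
scene 0.84 366 384 75 124 378.5 373.7608695652174
(np.float64(379.0680589376271), np.float64(76.30060693691097)) (np.float64(373.5995937683624), np.float64(119.53981421502343))
side 0.94 322 342 274 329 332.35483870967744 332.0
(np.float64(332.17478315123947), np.float64(278.3988068885421)) (np.float64(331.29067025815243), np.float64(323.0762653493555))
```

Emit:
jog_arm(
  dp=[
    [0,0,0],
    [0,0,0],
    [-0.0133,0.0431,0],
    [-0.0133,0.0431,0],
    [-0.0133,0.0431,0],
    [-0.0133,0.0431,0],
    [-0.0133,0.0431,0],
  ],
  twist=[7.2,7.1,0,0,0,0,0],
)

```text
time: 16.73
tool_pos: [483.9, 66.8, 244.9]
tcp_rot: [3.142, -0.0, 0.283]
contact_force: [0.6, -0.2, 0.3]
grip_width: 60.0
finger_force: 0.0
```

Emit:
jog_arm(
  dp=[
    [-0.0133,0.0431,0],
    [-0.0133,0.0431,0],
    [-0.0133,0.0431,0],
    [-0.0133,0.0431,0],
    [-0.0133,0.0431,0],
    [0,0,0],
    [0,0,0],
  ],
  twist=[0,0,0,0,0,0,0],
)

```text
time: 17.6
tool_pos: [479.5, -156.9, 244.6]
tcp_rot: [-3.141, 0.0, 0.281]
contact_force: [-0.4, -0.6, -0.5]
grip_width: 60.0
finger_force: 0.0
```

Run:
```python
from h import *
np.set_printoptions(precision=3,suppress=True)
o=bot.get_obs();print(o["time"],o["tool_pos"],o["tcp_rot"])
cv2.imwrite("pics/w3.png",bot.capture("wrist"))
for X in([477,-157,155],[477,-157,104],[591,-125,119]):print(proj("wrist",X))
```

```text
17.6 [ 479.47  -156.913  244.607] [-3.141  0.     0.281]
(np.float64(318.7219813699979), np.float64(209.46620526386516))
(np.float64(318.7315605160872), np.float64(193.92891971764766))
(np.float64(319.84323907536174), np.float64(56.47185067800666))
```

View pics/w3.png

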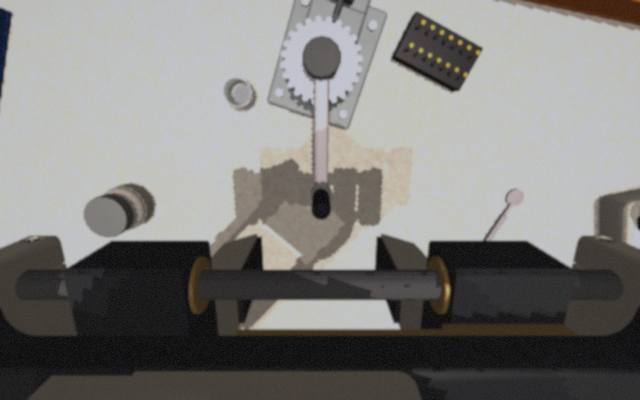

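The handle top shows at (321,208) and the hub at (322,58), as predicted, with the tool aligned with the arm.

Emit:
jog_arm(
  dp=[
    [-0.002,0,0.02],
    [0,0,0.03],
    [0,0,0.03],
    [0,0,0.03],
    [0,0,0.017],
    [0,0,0],
  ],
  twist=[0,0,0,0,0,0],
)

```text
time: 18.4
tool_pos: [477.1, -156.3, 116.8]
tcp_rot: [-3.14, 0.002, 0.282]
contact_force: [-0.4, 0.2, 0.5]
grip_width: 60.0
finger_force: 0.0
```

Emit:
jog_arm(
  dp=[
    [0,0,0],
    [0,0,0],
    [0,0,0],
    [0,0,0],
    [0,0,0],
    [0,0,0],
    [0,0,0],
    [0,0,0],
  ],
  twist=[0,0,0,0,0,0,0,0],
  jaw=0.0,
)

```text
time: 19.4
tool_pos: [478.1, -159.0, 117.9]
tcp_rot: [3.14, -0.001, 0.279]
contact_force: [0.3, -4.9, -0.4]
grip_width: 15.5
finger_force: 30.0
```

Emit:
jog_arm(
  dp=[
    [0.0003,0.0084,0],
    [0.0003,0.0084,0],
    [0.0003,0.0084,0],
    [0.0003,0.0084,0],
    [0.0003,0.0084,0],
    [0,0,0],
  ],
  twist=[-4,-4,-4,-4,-4,0],
)

```text
time: 20.15
tool_pos: [493.6, -192.5, 117.6]
tcp_rot: [-3.133, 0.001, 0.629]
contact_force: [-9.8, 11.0, 10.9]
grip_width: 15.4
finger_force: 30.0
```

```bash
cat > l.py <<'E'
from h import *
o=bot.get_obs();p=np.array(o["tool_pos"]);H=np.array([591,-125.])
d=p[:2]-H;print(o["time"],p.round(1),o["tcp_rot"],np.hypot(*d),"lever deg",np.degrees(np.arctan2(d[1],d[0]))%360-195.9,o["contact_force"],o["grip_width"])
E
python3 l.py
```

```text
20.15 [ 493.6 -192.5  117.6] [-3.13306171e+00  1.10156111e-03  6.28607879e-01] 118.50501926014101 lever deg 18.848050008373264 [-9.83368425 11.00603484 10.9165239 ] 15.421243430807198
```

Emit:
jog_arm(
  dp=[
    [0.0003,0.0084,0],
    [0.0003,0.0084,0],
    [0.0003,0.0084,0],
    [0.0003,0.0084,0],
    [0,0,0],
  ],
  twist=[-4,-4,-4,-4,0],
)

```text
time: 20.78
tool_pos: [517.2, -217.9, 117.7]
tcp_rot: [-3.135, 0.0, 0.909]
contact_force: [-8.9, 4.7, 7.8]
grip_width: 15.1
finger_force: 30.0
```

```bash
python3 l.py
```

```text
20.775 [ 517.2 -217.9  117.7] [-3.13512631e+00  3.71949801e-04  9.08694752e-01] 118.67853149860576 lever deg 35.624359481538704 [-8.90194171  4.74767076  7.80733942] 15.08934627493217
```

Emit:
jog_arm(
  dp=[
    [0.0001,0.0042,0],
    [0.0001,0.0042,0],
    [0.0001,0.0042,0],
    [0.0001,0.003,0],
    [0,0,0],
    [0,0,0],
  ],
  twist=[-2,-2,-2,-1.5,0,0],
)

```text
time: 21.52
tool_pos: [529.9, -226.9, 117.7]
tcp_rot: [-3.136, 0.0, 1.039]
contact_force: [-9.2, 2.8, 7.7]
grip_width: 15.4
finger_force: 30.0
```

```bash
python3 l.py
python3 - <<'E'
from h import *
im=bot.capture("scene");bot.capture("side");cv2.imwrite("pics/f.png",cv2.resize(im[60:340,160:500],None,fx=2.1,fy=2.1,interpolation=2))
for l in("bottle",):
  for cam in("scene","side"):
    r=bot.find_in(cam,l);print(cam,[(x["bbox"],x["confidence"]) for x in r])
E
```

```text
21.525 [ 529.9 -226.9  117.7] [-3.13551175e+00  2.22690591e-04  1.03900658e+00] 118.78594959138616 lever deg 43.161334704298014 [-9.20343707  2.79409621  7.72815913] 15.430389547757885
scene [([374.9, 101.6, 17.5, 45.6], 0.82)]
side [([332.9, 301.8, 22.8, 59.2], 0.76)]
```

View pics/f.png

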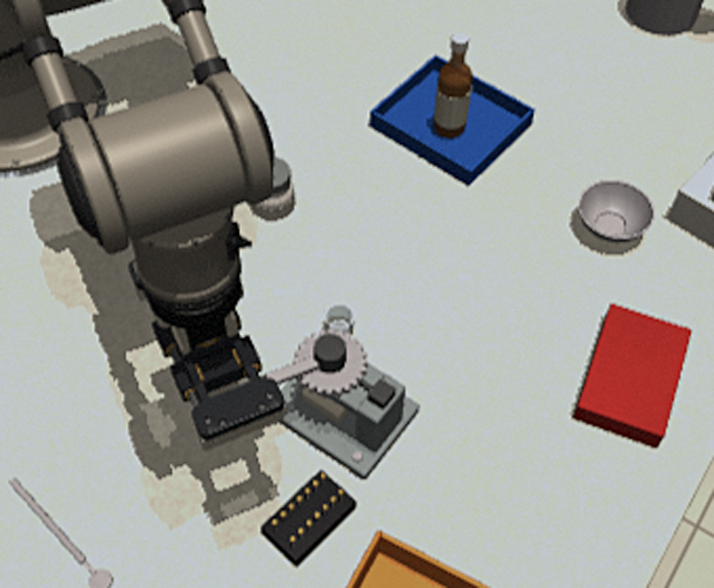

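The bottle stands upright in the blue tray at (375,102). The gripper holds the handle with the lever at about 43° (0.75 rad, third notch), and the bystanders have not moved.

```bash
python3 -c "
from plant import bot
print(bot.close_job())"
```

```text
the job is handed in; nothing more can be done
None
```

The job is handed in at about 22 s of the 72 s allowed: the bottle stands released in the blue tray, and the fingers hold the lever at about 0.75 rad, in the third notch (the hand-in gave no verdict).

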